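# Jack a gel-casting table level and hold it there

### The job

Slide the red lever jack along the worktop until its base sits square against both steel stops of the grey fixture, the end stop and the side stop, so that its saddle is under the yellow-marked lift pad; leave its handle up while you do this. Then push the jack's handle all the way down so that the jack lifts the hinged table level, and finish still holding the handle down, with the table resting on the jack. Do not touch the hinged table with the robot, and leave the other things on the worktop where they are.

Things in the scene. Friction and masses are not known exactly. Their poses are not given: they have to be found in the camera images.
- fixture: Fixed grey base 150x190x12 mm. Origin: centre of underside; z up, x away from robot, y to robot's left, where the jack comes from. Two dark steel stops 16 mm high make a corner on its +y side: end stop face y = +110 (x -64..44), looks to +y; side stop face x = +30 (y 110..162), looks to -x. Jack home in the corner: its origin at x 0, y +200 mm, axes parallel to these.
- table: Hinged aluminium table of the fixture, 128x180x10 mm, clear tray fixed on it (to 30 mm above the hinge when level). Origin on the hinge pin (axis x), at 0, -70, +66 mm of the fixture. Starts drooping 0.10 rad, +y end low on rubber rests; its z axis is vertical when level. A lift tab 40 mm wide, 12 mm thick with its pad, sticks out to fixture y = +148 mm.
- lift_pad (a point): Centre of the flat underside of the yellow lift pad (26 mm disc) under the table's tab, yellow dot on top of the tab. At fixture x = 0, y = +132 mm; 46 mm above the worktop at the start, 66 mm when level.
- jack: Loose red lever jack, about 0.8 kg, on the worktop. Origin on its underside, mid width; -y runs to the nose, +y to the handle end. Base 60 mm wide (x), 10 thick, from y -90 (nose) to +100 mm. Two red cheeks, 40 mm over both in x, z 10 to 52, y -45 to +7: grasp here. Saddle at y -68. Starts nose towards the table, up to 0.42 rad from square.
- grip (a point): Point between the cheeks of the jack, jack frame (0, -19, +35) mm: good grasp point, fingers closing along the jack's x. Behind it a tall instrument's door front stands at world x = 0.575 m, its handle at about y = 0.14 m reaching to x = 0.53 m: keep the gripper's body clear of it.
- saddle_top (a point): Centre of the jack's steel saddle's top (24 mm disc), jack frame x = 0, y = -68 mm; 40 mm above the worktop with the handle up, rises 65 mm per radian of handle, straight up.
- handle (a joint): Jack handle, rad: 0 up (start, spring held), 0.42 fully down at its stop; table level at 0.40; springs up if let go. Pivot along jack x at jack y -20, z +42 mm; from there it runs to +y, 0.50 rad above horizontal at 0, lower by the joint value. About 3 N at the paddle to start, 6 to 10 N to hold down.
- paddle (a point): Centre of the top face of the black press paddle (36 x 28 mm, 8 mm thick) at the end of the handle, 98 mm from its pivot along the handle. About 93 mm above the worktop with the handle up, about 55 mm when fully down.
- vial_1: Bystander: brown vial with green cap, 23 x 23 x 48 mm, origin under its centre.
- timer: Bystander: white timer, 66 x 72 x 22 mm, origin under its centre.
- marker_red: Bystander: marker with red cap, 134 mm long, origin under its centre.
- petri_0: Bystander: petri dish, 58 mm across, 14 mm high, origin under its centre.
- beaker: Bystander: empty beaker, 69 mm across, 90 mm high, origin under its centre.
- tape_roll: Bystander: roll of tape, 58 mm across, 18 mm high, origin under its centre.

How it is judged (in metres and radians):
On the way:
1. the jack stands square against both stops, handle up, table still down (x of jack in the frame of fixture between -0.005 and 0.004 m and y of jack in the frame of fixture between 0.196 and 0.205 m and z of jack in the frame of fixture below 0.003 m and angle between the y axis of jack and the y axis of fixture, either way round below 0.05 rad and value of joint handle below 0.06 rad and angle between table's own z axis and vertical above 0.08 rad), for 0.2 s.
At the end, for the whole second after the job is handed in: Jack within 5 mm and 0.06 rad of square against both stops, flat; saddle within 9 mm of the pad centre, carrying the table (over 1 N); table level within 0.025 rad; handle at 0.35 rad or more, fingers pressing on the jack (over 1.5 N); robot not touching the table (x of jack in the frame of fixture between -0.006 and 0.004 m and y of jack in the frame of fixture between 0.196 and 0.206 m and angle between the y axis of jack and the y axis of fixture, either way round below 0.06 rad and angle between jack's own z axis and vertical below 0.03 rad and horizontal distance between saddle_top and lift_pad below 0.009 m and angle between table's own z axis and vertical below 0.025 rad and value of joint handle above 0.35 rad and contact force between jack and table above 1 N and contact force between the fingers and jack above 1.5 N and contact force between each of the arm, the fingers and table below 0.3 N); the arm keeps its last pose, push and grip.
It fails at once if the robot pushes on the hinged table itself (contact force between any of the arm, the fingers and table above 3 N).
It fails at once if a bystander is moved by more than 25 mm (distance of any of vial_1, timer, marker_red, petri_0, beaker, tape_roll from where it was at the start of the episode above 0.025 m).
It also fails if it takes over 45 s, if anything falls off the work surface, if the arm or the gripper's body presses on something with over 40 N, if the wrist force passes 120 N, or if a joint passes its speed limit or range.

### The arm

A 6-joint arm with a two-finger parallel gripper is mounted at the origin on a cart in front of the work surface, level with it; the furniture and walls round the work are solid. World frame = base frame: x ahead of the robot, y to its left, z up, the work surface at z = 0. Lengths are in mm, angles in degrees, forces in N, time in s.
With the tool pointing down it reaches from about 300 to 850 mm from the base axis. Payload 4.2 kg.
Tool frame: the origin (TCP) lies on the centre line of the jaws, within the pads' length; the fingertips stand 14 mm ahead of it and the grasp point (between the pads) lies 5 mm behind it; z points along the fingers, y is the line along which they close (so a half turn about z gives the same grasp; the last joint's range is limited). The gripper opens to 91 mm and grips with 3 to 60 N. Pads are 32 mm wide; open, the fingers measure 118 mm over their backs; the gripper's body (76 mm by 178 mm) begins 60 mm behind the grasp point.
Start: joints at [65.661, 18.312, 89.639, -0, 72.044, -1.146], TCP at [226.458, 528.544, 227.976] pointing down, gripper open.
Joint ranges: [-177.97, 177.97], [-48.28, 115.42], [12.27, 149.76], [-77.06, 257.06], [2.81, 150.46], [-146.56, 146.56]. Speed limits (degrees/s): [147.25, 147.25, 180, 180, 180, 180].

### API

Orientations are given as [roll, pitch, yaw] about the fixed x, y, z axes, in that order (R = Rz(yaw) Ry(pitch) Rx(roll)).
In Python, from workcell import env gives the robot as it stands.
- The arm moves only by the tool arm_command, never from a script. Its argument "motion" is a list of rows, each an object with "offset": the shift along the tool's x, y, z in m, a list of three; "spin": the turn about the tool's z in rad. In form: [{"offset": [tx, ty, tz], "spin": spin}, ...]. A call has 1 to 5 rows; each row shifts and turns the commanded pose from where the row before left it, along the tool's axes as they then stand; what a row does not reach is not made up. A row lasts 1/8 s, in which the tool goes at most 62.5 mm and 10.7 degrees, less where a joint would pass 70% of its speed; a pose out of reach is approached as far as the arm can. A call with a gripper value outside its range is refused whole. "jaw" is the finger opening in m, from 0 to 0.0912, set as the call begins (left out, the last holds). The fingers move at their own pace and stop on an object; "newtons" is the grip in N (left out, the last holds). Time passes only in rows, so rows that do not move let the fingers close. It gives the time, the measured TCP pose, the force, the opening and the grip force at its end, in the units of the state.
- env.state(): the state, without advancing time (a new reading comes with each control period).
- env.grab_frame(name): name is "side" or "top" or "wrist"; returns (picture, depth): 384x512x3 uint8, blue, green, red; 384x512 float32, mm along the optical axis (not along the pixel's ray), 0 where there is no reading.
- env.camera_model(name): a dict with "fx", "fy", "cx", "cy" (pixels), "eye" and "rotation" of the camera in the world; the wrist camera has in their place "hand_eye" (4x4, takes a point from camera to tool coordinates, whose origin is the TCP and whose axes are the flange's). Camera axes: x right, y down, z forward; pixel columns grow to the right and rows downward; lengths in mm; the calibration is good to about 2 mm. A picture is of the moment at which its call begins: read the wrist's pose just before it. camera_model takes no time and is no camera call.
- env.job_done(): hands the job in; it is judged then, once.
Trained networks look in the newest picture that a camera, given by its name, has taken for a name from the list of things; names that differ only in an ending like _2 or _b are one class to them, and where a whole thing is asked for, a point or a joint stands for the part that bears it (a point fixed in the world has none). Each returns a list of dicts, best first, with "score" (0 to 1); they miss things now and then, are a little off and sometimes report something else, mostly with a low value. They report only what shows in the picture. A call takes as long as a camera call.
- env.boxes_of(camera, target): "bbox" ([left, top, right, bottom] in pixels, round what is visible of it).
- env.pinpoint(camera, target): "location" ([column, row] in pixels: a listed point, or the origin of a listed thing).
The state is a dict: "time_s": time; "qpos": joint angles; "qvel": joint speeds; "effort": joint torques, N m; "ee_pos": TCP position; "ee_rot": TCP orientation; "force": force on the tool from outside, world axes, zero at the start; "torque": the same for the moment, N m; "gripper_width": finger opening in mm; "gripper_force": force on a finger pad.
Only numpy, scipy, OpenCV 4.12 (cv2) and the standard library are available. Lean on these libraries where they do the work, as an engineer would, in place of code of your own. Each camera call takes 0.05 s, during which the arm holds its last target. There are 200 camera calls.

## Working session

There is one attempt and no reset: what is moved stays moved. The work goes in short steps, Python scripts to look and compute and a tool call to move; the robot and the scene stay as the last step left them, time stands still between calls to the robot, and variables do not carry over. Pictures are saved under pics/ and viewed, at most 10 in all, crops included, and the job is handed in when it is done.

Besides the shell and the picture viewer there is one more tool, called after "Emit:" by a JSON object that holds its "api" and its "payload". arm_command: Moves the arm, as the interface text tells. Its arguments: {"type":"object","properties":{"motion":{"type":"array"},"jaw":{"type":"number"},"newtons":{"type":"number"}},"required":["motion"]}

```bash
ls; mkdir -p pics
cat > h.py <<'E'
from workcell import env
import numpy as np, cv2
from scipy.spatial.transform import Rotation as R
def cam(n):
    m=env.camera_model(n)
    if 'eye' in m: return m,np.array(m['rotation']),np.array(m['eye'])
    s=env.state(); T=np.eye(4); T[:3,:3]=R.from_euler('xyz',s['ee_rot'],degrees=True).as_matrix(); T[:3,3]=s['ee_pos']
    T=T@np.array(m['hand_eye']); return m,T[:3,:3],T[:3,3]
def ray(n,p):
    m,Rm,e=cam(n); return e,Rm@np.array([(p[0]-m['cx'])/m['fx'],(p[1]-m['cy'])/m['fy'],1.])
def atz(n,p,z):
    e,d=ray(n,p); return e+d*(z-e[2])/d[2]
def cloud(n,dep):
    m,Rm,e=cam(n); v,u=np.mgrid[:dep.shape[0],:dep.shape[1]]
    P=np.stack([(u-m['cx'])/m['fx']*dep,(v-m['cy'])/m['fy']*dep,dep],-1)
    return P@Rm.T+e
E
python3 - <<'E'
from h import *
s=env.state(); print(s)
for n in ['side','top']:
    im,d=env.grab_frame(n); cv2.imwrite(f'pics/{n}0.png',im); np.save(f'{n}0.npy',d)
    m,Rm,e=cam(n); print(n,e,Rm.round(3).tolist(),m['fx'])
    P=cloud(n,d)
    for t in ['fixture','table','lift_pad','jack','grip','saddle_top','paddle','vial_1','timer','marker_red','petri_0','beaker','tape_roll']:
        r=env.pinpoint(n,t)[:1]
        if r:
            c=r[0]['location']; q=P[int(c[1]),int(c[0])]
            print(n,t,np.round(c),round(r[0]['score'],2),'depthpt',q.round(),'z0',atz(n,c,0).round())
E
```

```text
pics
{'time_s': 0.0, 'qpos': array([ 6.56601613e+01,  1.83506037e+01,  8.97083316e+01,  5.60134173e-04,
        7.20459142e+01, -1.14544858e+00]), 'qvel': array([-0.0662114 , -0.0461911 ,  0.00764796,  0.06704816, -0.14936478,
        0.06148206]), 'effort': array([ 2.44275807e-04, -4.12473679e+01, -2.31967413e+01,  7.27327424e-02,
        4.59038280e-02, -1.38846676e-04]), 'ee_pos': array([226.24659541, 528.06299764, 227.11764058]), 'ee_rot': array([-1.79895182e+02, -2.62842992e-03,  1.56805434e+02]), 'force': array([ 0.11627735, -0.43327835, -0.32234461]), 'torque': array([0.02879855, 0.04738496, 0.0143084 ]), 'gripper_force': 0.0, 'gripper_width': 91.18995991970552}
side [  29.75144974 1222.66944449  731.04470672] [-118.289, -0.402, -158.058] 409.7330107568758Traceback (most recent call last):
  File "<stdin>", line 6, in <module>
  File "h.py", line 16, in cloud
    return P@Rm.T+e
           ~~~~~~^~
ValueError: operands could not be broadcast together with shapes (384,512) (3,)
```

```bash
sed -i "s/return m,np.array(m\['rotation'\])/return m,R.from_euler('xyz',m['rotation'],degrees=True).as_matrix()/" h.py
cat > look.py <<'E'
from h import *
for n in ['side','top']:
    im,d=env.grab_frame(n); cv2.imwrite(f'pics/{n}0.png',im); np.save(f'{n}0.npy',d)
    m,Rm,e=cam(n); print(n,e,m['fx'],Rm.round(2).tolist())
    P=cloud(n,d)
    for t in ['fixture','table','lift_pad','jack','grip','saddle_top','paddle','vial_1','timer','marker_red','petri_0','beaker','tape_roll']:
        r=env.pinpoint(n,t)[:1]
        if r:
            c=r[0]['location']; q=P[int(c[1]),int(c[0])]
            print(n,t,np.round(c),round(r[0]['score'],2),'depthpt',q.round(),'z0',atz(n,c,0).round())
E
python3 look.py; python3 -c "from h import *; print(env.camera_model('wrist'))"
```

```text
side [  29.75144974 1222.66944449  731.04470672] 409.7330107568758 [[-0.93, -0.18, 0.33], [-0.37, 0.44, -0.82], [0.01, -0.88, -0.47]]
side fixture [260. 200.] 0.87 depthpt [270. 588. 335.] z0 [471.  50.   0.]
side table [268. 173.] 0.86 depthpt [466. -16.  78.] z0 [ 517. -162.    0.]
side lift_pad [239. 206.] 0.93 depthpt [515. 141.  17.] z0 [523. 117.   0.]
side jack [228. 266.] 0.85 depthpt [421. 429.  10.] z0 [424. 419.   0.]
side grip [230. 251.] 0.88 depthpt [420. 415.  52.] z0 [446. 356.   0.]
side saddle_top [232. 241.] 0.41 depthpt [440. 354.  35.] z0 [459. 310.   0.]
side paddle [214. 248.] 0.52 depthpt [439. 470.  91.] z0 [495. 362.   0.]
side timer [202. 306.] 0.77 depthpt [407. 601.  22.] z0 [417. 581.   0.]
side beaker [268. 177.] 0.79 depthpt [453.  20.  85.] z0 [ 507. -134.    0.]
top [ 283.46802608   90.18422199 1634.19634361] 478.2266780359111 [[-0.02, -0.99, 0.11], [-1.0, 0.02, 0.0], [-0.01, -0.11, -0.99]]
top fixture [267. 189.] 0.77 depthpt [466.  41.  76.] z0 [473.  38.   0.]
top table [289. 188.] 0.93 depthpt [468. -32.  68.] z0 [476. -39.   0.]
top lift_pad [22
[... 582 characters left out ...]

top petri_0 [360. 201.] 0.82 depthpt [ 428. -277.   12.] z0 [ 426. -281.    0.]
top beaker [321. 174.] 0.59 depthpt [ 521. -145.    8.] z0 [ 522. -148.    0.]
top tape_roll [320. 209.] 0.67 depthpt [ 405. -142.   -1.] z0 [ 403. -142.    0.]
{'fx': 300.21247450118057, 'fy': 300.21247450118057, 'cx': 254.56048274996712, 'cy': 193.42775773689752, 'hand_eye': array([[ 1.32552832e-03, -9.64217825e-01, -2.65107957e-01,
         7.37238561e+01],
       [ 9.99999116e-01,  1.30487267e-03,  2.54031073e-04,
         5.91333369e-01],
       [ 1.00990839e-04, -2.65108060e-01,  9.64218703e-01,
        -1.57699240e+02],
       [ 0.00000000e+00,  0.00000000e+00,  0.00000000e+00,
         1.00000000e+00]])}
```

View pics/top0.png

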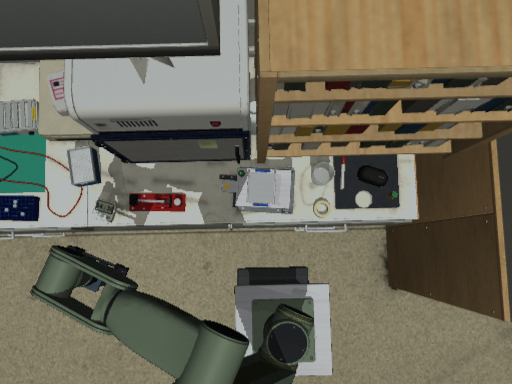

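View pics/side0.png

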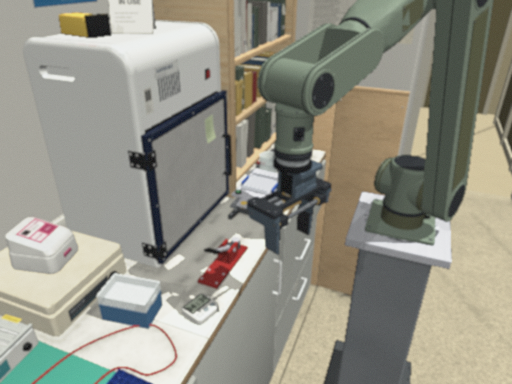

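Emit:
{"api": "arm_command", "payload": {"motion": [{"offset": [-0.056, -0.02, -0.016], "spin": 0}, {"offset": [-0.056, -0.02, -0.016], "spin": 0}, {"offset": [-0.056, -0.02, -0.016], "spin": 0}, {"offset": [-0.056, -0.02, -0.016], "spin": 0}, {"offset": [-0.056, -0.02, -0.016], "spin": 0}]}}

```text
time_s: 2.08
ee_pos: [445.6, 324.9, 308.7]
ee_rot: [180.0, 0.0, 156.8]
force: [0.2, 0.5, 0.2]
gripper_width: 91.4
gripper_force: 0.0
```

Emit:
{"api": "arm_command", "payload": {"motion": [{"offset": [0, 0, 0], "spin": 0.18}, {"offset": [0, 0, 0], "spin": 0.18}, {"offset": [0, 0, 0], "spin": 0.18}, {"offset": [0, 0, 0], "spin": 0.18}, {"offset": [0, 0, 0], "spin": 0.18}]}}

```text
time_s: 2.7
ee_pos: [444.4, 326.3, 308.0]
ee_rot: [180.0, -0.0, 104.9]
force: [-0.4, -0.4, 0.1]
gripper_width: 91.2
gripper_force: 0.0
```

Emit:
{"api": "arm_command", "payload": {"motion": [{"offset": [0, 0, 0], "spin": 0.18}, {"offset": [0, 0, 0], "spin": 0.09}, {"offset": [0, 0, 0], "spin": 0}]}}

```text
time_s: 3.08
ee_pos: [444.4, 326.3, 307.9]
ee_rot: [-180.0, -0.0, 89.8]
force: [0.4, -0.2, 1.0]
gripper_width: 91.0
gripper_force: 0.0
```

```bash
cat > lw.py <<'E'
from h import *
import sys
k=sys.argv[1]; n='wrist'
im,d=env.grab_frame(n); cv2.imwrite(f'pics/w{k}.png',im)
P=cloud(n,d); np.savez(f'w{k}.npz',im=im,P=P)
Z={'lift_pad':58,'grip':52,'saddle_top':40,'paddle':93,'jack':10,'fixture':0,'table':66}
for t in ['fixture','table','lift_pad','jack','grip','saddle_top','paddle','timer']:
    for r in env.pinpoint(n,t)[:1]:
        c=r['location']; q=P[min(int(c[1]),383),min(int(c[0]),511)]
        print(t,np.round(c),round(r['score'],2),'depth',q.round(),'atZ',atz(n,c,Z.get(t,0)).round(1))
E
python3 lw.py 1
```

```text
fixture [272. 315.] 0.93 depth [450. 351. 400.] atZ [477.1  44.    0. ]
lift_pad [281. 262.] 0.56 depth [453. 360. 389.] atZ [485.6 181.7  58. ]
jack [250. 102.] 0.73 depth [439. 412.  58.] atZ [438.5 413.   10. ]
grip [273. 315.] 0.72 depth [450. 351. 400.] atZ [474.5  84.8  52. ]
paddle [250.  44.] 0.66 depth [440. 476.  91.] atZ [440.5 474.7  93. ]
```

View pics/w1.png

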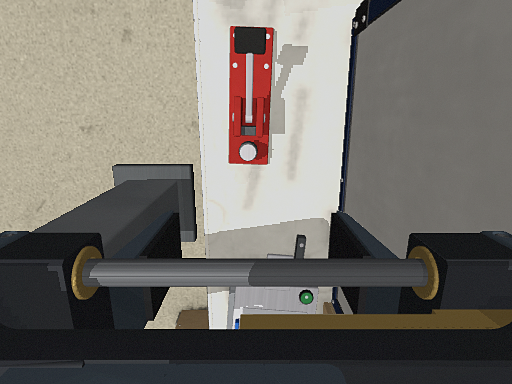

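Emit:
{"api": "arm_command", "payload": {"motion": [{"offset": [-0.05, -0.02, 0], "spin": 0}, {"offset": [-0.05, -0.02, 0], "spin": 0}, {"offset": [-0.05, -0.01, 0], "spin": 0}, {"offset": [0, 0, 0], "spin": 0}, {"offset": [0, 0, 0], "spin": 0}]}}

```text
time_s: 4.15
ee_pos: [394.2, 176.9, 308.3]
ee_rot: [179.9, -0.1, 89.7]
force: [0.0, -0.3, -0.4]
gripper_width: 90.8
gripper_force: 0.0
```

```bash
python3 lw.py 2
python3 - <<'E'
import numpy as np,cv2
for k in (1,2):
    f=np.load(f'w{k}.npz'); im=f['im'].astype(int);P=f['P']
    red=(im[...,2]>120)&(im[...,1]<70)&(im[...,0]<80)
    b=red&(abs(P[...,2]-10)<6)
    q=P[b][:,:2].astype(np.float32); print(k,len(q),P[b][:,2].mean(),cv2.minAreaRect(q),q.min(0),q.max(0))
    c=red&(P[...,2]>45)&(P[...,2]<58); print('cheek',c.sum(), P[c][:,:2].min(0),P[c][:,:2].max(0),np.median(P[c],0))
    y=(im[...,2]>150)&(im[...,1]>120)&(im[...,0]<90)&(P[...,2]<80)&(P[...,0]>400)
    print('yellow',y.sum(),np.median(P[y],0) if y.any() else '')
E
```

```text
fixture [302. 240.] 0.55 depth [462.  76.  71.] atZ [474.8  43.8   0. ]
table [299. 300.] 0.9 depth [460. -20.  76.] atZ [462.7 -26.9  66. ]
lift_pad [316. 168.] 0.81 depth [479. 178.  59.] atZ [479.2 176.9  58. ]
saddle_top [281.  38.] 0.87 depth [429. 344.  41.] atZ [429.2 342.8  40. ]
timer [283.  36.] 0.22 depth [432. 346.  42.] atZ [436.  353.4   0. ]
1 2741 10.935027366474454 ((438.3309020996094, 418.37017822265625), (188.4589385986328, 58.56618118286133), 88.0573501586914) [406.5787  324.10828] [470.0252 513.0275]
cheek 545 [417.85510664 368.2260143 ] [456.9309256  420.07770691] [426.72502294 394.60548502  52.72250415]
yellow 0 
2 1300 10.628402884002973 ((435.6588439941406, 359.3702392578125), (71.87886047363281, 58.84943771362305), 89.35611724853516) [406.24036 323.4438 ] [465.27814 395.56845]
cheek 192 [417.23114713 367.99451111] [455.46996281 382.57438792] [446.82641937 375.35114815  52.52174751]
yellow 145 [482.70798998 177.73297823  58.81119707]
```

View pics/w2.png

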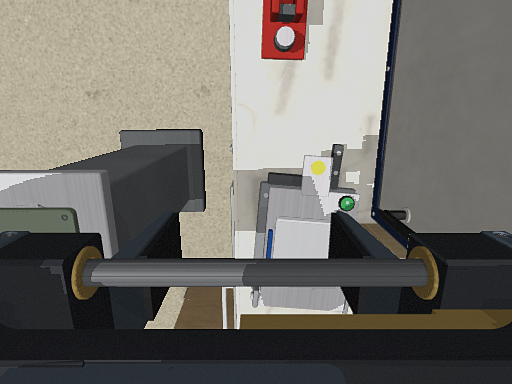

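Run:
```python
import numpy as np,cv2
f=np.load('w2.npz'); im=f['im'];P=f['P']
dark=(im.max(-1)<90)
roi=np.zeros(dark.shape,bool); roi[138:215,255:360]=1
q=dark&roi&(abs(P[...,2]-16)<6)
n,l,st,ce=cv2.connectedComponentsWithStats(q.astype(np.uint8),connectivity=8)
for i in range(1,n):
    if st[i,4]>15:
        s=P[l==i]; print(st[i],s.mean(0).round(1),cv2.minAreaRect(s[:,:2].astype(np.float32)),cv2.boxPoints(cv2.minAreaRect(s[:,:2].astype(np.float32))).round().tolist())
# table top left edge direction: points z 55..75 within
tp=roi.copy(); tp[:]=0; tp[150:225,240:370]=1
c=im[135:235,240:370]; cv2.imwrite('pics/c2.png',cv2.resize(c,None,fx=6,fy=6,interpolation=cv2.INTER_CUBIC)[:600,:780])
```

```text
[330 144  13  46 294] [518.3 166.4  16.4] ((519.003173828125, 169.1732635498047), (69.49966430664062, 13.757556915283203), 87.30516815185547) [[510.0, 135.0], [524.0, 134.0], [528.0, 204.0], [514.0, 204.0]]
[267 173  35  14 376] [441.3 150.8  16.2] ((441.09088134765625, 149.82955932617188), (17.803117752075195, 51.37885284423828), 85.4791030883789) [[415.0, 143.0], [466.0, 139.0], [467.0, 157.0], [416.0, 161.0]]
```

View pics/c2.png

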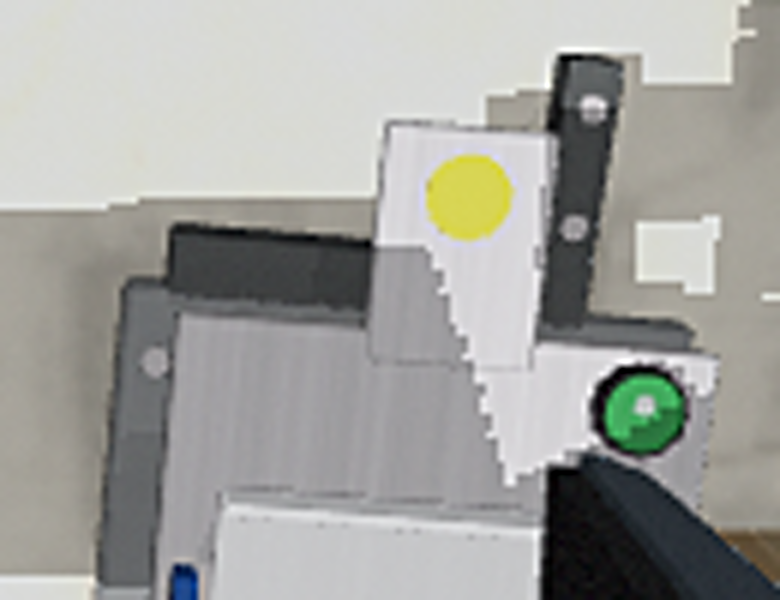

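Run:
```python
from h import *
f=np.load('w2.npz'); im=f['im'];P=f['P']
def L(a,b,z,nm):
    A=atz('wrist',(240+a[0]/6-.4,135+a[1]/6-.4),z);B=atz('wrist',(240+b[0]/6-.4,135+b[1]/6-.4),z)
    d=B-A; print(nm,A.round(1),B.round(1),'ang',np.degrees(np.arctan2(d[1],d[0])).round(2))
L((541,322),(556,60),0,'side L z0'); L((541,322),(556,60),16,'side L z16'); L((588,318),(622,65),16,'side R z16')
L((172,228),(368,243),0,'end z0');L((172,228),(368,243),16,'end z16');L((160,305),(365,325),16,'end back')
L((175,315),(715,355),55,'table edge'); L((368,360),(386,122),55,'tab L'); L((530,368),(555,130),55,'tab R')
# jack edges from both views, by world depth
for k in (1,2):
    f=np.load(f'w{k}.npz'); im=f['im'].astype(int);P=f['P']
    red=(im[...,2]>100)&(im[...,1]<80)&(im[...,0]<80)&(abs(P[...,2]-10)<5)
    l=[];r=[]
    for v in range(384):
        u=np.where(red[v])[0]
        if len(u)>25 or (len(u)>10 and u.max()-u.min()>35): l.append(P[v,u.min(),:2]); r.append(P[v,u.max(),:2])
    for nm,s in(('L',l),('R',r)):
        s=np.array(s); p=np.polyfit(s[:,1],s[:,0],1); res=s[:,0]-np.polyval(p,s[:,1]); g=abs(res)<2; p=np.polyfit(s[g,1],s[g,0],1); print(k,nm,len(s),g.sum(),'yaw',np.degrees(-np.arctan(p[0])).round(2),'x@394',np.polyval(p,394).round(1))
    w=(im.min(-1)>120)&(P[...,2]>36)&(P[...,2]<45)&(P[...,1]>315)&(P[...,1]<370); print('saddle',w.sum(),P[w].mean(0).round(1))
    b=(im.max(-1)<70)&(P[...,2]>80)&(P[...,2]<105)&(P[...,1]>440)&(P[...,1]<520); 
    if b.any(): print('paddle',b.sum(),P[b].mean(0).round(1))
    print('y range',P[red][:,1].min(),P[red][:,1].max())
```

```text
side L z0 [515.4 132.1   0. ] [514.7 201.5   0. ] ang 90.52
side L z16 [511.3 136.2  16. ] [510.6 203.2  16. ] ang 90.52
side R z16 [523.3 137.3  16. ] [527.1 202.   16. ] ang 86.63
end z0 [416.7 157.8   0. ] [468.4 153.7   0. ] ang -4.56
end z16 [416. 161.  16.] [465.9 157.1  16. ] ang -4.56
end back [413.1 140.9  16. ] [466.  135.5  16. ] ang -5.84
table edge [415.1 148.1  55. ] [542.9 138.1  55. ] ang -4.47
tab L [460.9 137.   55. ] [462.8 193.5  55. ] ang 88.06
tab R [499.3 135.   55. ] [501.5 191.6  55. ] ang 87.81
1 L 119 118 yaw -2.03 x@394 408.8
1 R 119 119 yaw -1.92 x@394 466.4
saddle 219 [435.7 345.1  40.9]
paddle 1036 [469.2 483.8  94.6]
y range 323.83122925410527 513.1368735108192
2 L 50 49 yaw -1.39 x@394 407.7
2 R 50 50 yaw -2.3 x@394 466.2
saddle 283 [435.1 345.1  40.5]
y range 323.44377239358784 395.5684492664592
```

Run:
```python
from h import *
d=np.load('side0.npy'); P=cloud('side',d)
for y0 in range(150,420,30):
    s=P[(abs(P[...,1]-y0)<15)&(P[...,0]>500)&(P[...,0]<680)&(d>0)]
    print(y0,[(z,len(t:=s[abs(s[:,2]-z)<10]),t[:,0].min().round() if len(t) else None,np.median(t[:,0]).round() if len(t) else None) for z in range(10,260,40)])
for k in (1,2):
    P=np.load(f'w{k}.npz')['P']
    for y0 in (120,140,160,180,200,220,250,280):
        s=P[(abs(P[...,1]-y0)<10)&(P[...,0]>500)&(P[...,2]<290)]
        print(k,y0,[(z,t[:,0].min().round()) for z in range(20,300,40) if len(t:=s[abs(s[:,2]-z)<15])])
```

```text
150 [(10, 107, np.float64(500.0), np.float64(546.0)), (50, 42, np.float64(503.0), np.float64(567.0)), (90, 25, np.float64(570.0), np.float64(571.0)), (130, 45, np.float64(541.0), np.float64(569.0)), (170, 35, np.float64(540.0), np.float64(570.0)), (210, 44, np.float64(538.0), np.float64(570.0)), (250, 42, np.float64(541.0), np.float64(570.0))]
180 [(10, 113, np.float64(500.0), np.float64(542.0)), (50, 29, np.float64(566.0), np.float64(569.0)), (90, 23, np.float64(569.0), np.float64(572.0)), (130, 26, np.float64(569.0), np.float64(571.0)), (170, 27, np.float64(569.0), np.float64(571.0)), (210, 27, np.float64(569.0), np.float64(571.0)), (250, 29, np.float64(569.0), np.float64(571.0))]
210 [(10, 126, np.float64(501.0), np.float64(536.0)), (50, 28, np.float64(566.0), np.float64(568.0)), (90, 23, np.float64(570.0), np.float64(571.0)), (130, 26, np.float64(569.0), np.float64(571.0)), (170, 26, np.float64(570.0), np.float64(571.0)), (210, 27, np.float64(569.0), np.float64(572.0)), (250, 28, np.float64(570.0), np.float64(572.0))]
240 [(10, 110, np.float64(500.0), np.float64(550.0)), (50, 31,
[... 3194 characters left out ...]
4(513.0)), (60, np.float64(501.0)), (100, np.float64(573.0)), (140, np.float64(573.0)), (180, np.float64(573.0)), (220, np.float64(573.0)), (260, np.float64(573.0))]
2 220 [(20, np.float64(571.0)), (60, np.float64(570.0)), (100, np.float64(574.0)), (140, np.float64(573.0)), (180, np.float64(573.0)), (220, np.float64(573.0)), (260, np.float64(573.0))]
2 250 [(20, np.float64(572.0)), (60, np.float64(570.0)), (100, np.float64(573.0)), (140, np.float64(573.0)), (180, np.float64(573.0)), (220, np.float64(573.0)), (260, np.float64(573.0))]
2 280 [(20, np.float64(571.0)), (60, np.float64(570.0)), (100, np.float64(573.0)), (140, np.float64(573.0)), (180, np.float64(573.0)), (220, np.float64(573.0))]
```

Emit:
{"api": "arm_command", "payload": {"motion": [{"offset": [0.054, 0.011, 0.02], "spin": 0.03}, {"offset": [0.054, 0.011, 0.02], "spin": 0}, {"offset": [0.054, 0.011, 0.02], "spin": 0}, {"offset": [0.053, 0.011, 0.02], "spin": 0}, {"offset": [0, 0, 0.03], "spin": 0}]}}

```text
time_s: 5.22
ee_pos: [444.4, 394.3, 196.8]
ee_rot: [179.9, -0.1, 88.2]
force: [-0.1, -1.2, -0.4]
gripper_width: 91.1
gripper_force: 0.0
```

Emit:
{"api": "arm_command", "payload": {"motion": [{"offset": [0, 0, 0.04], "spin": 0}, {"offset": [0, 0, 0.02], "spin": 0}, {"offset": [0, 0, 0], "spin": 0}]}}

```text
time_s: 5.6
ee_pos: [442.6, 389.8, 136.1]
ee_rot: [-179.8, 0.2, 88.1]
force: [0.3, -0.9, 0.4]
gripper_width: 90.8
gripper_force: 0.0
```

Emit:
{"api": "arm_command", "payload": {"motion": [{"offset": [0.001, -0.005, 0.04], "spin": 0}, {"offset": [0, 0, 0.04], "spin": 0}, {"offset": [0, 0, 0.016], "spin": 0}, {"offset": [0, 0, 0], "spin": 0}, {"offset": [0, 0, 0], "spin": 0}]}}

```text
time_s: 6.22
ee_pos: [439.7, 392.4, 43.7]
ee_rot: [179.9, -0.1, 88.0]
force: [0.3, 0.2, 0.7]
gripper_width: 91.5
gripper_force: 0.0
```

Emit:
{"api": "arm_command", "payload": {"jaw": 0.03, "newtons": 25, "motion": [{"offset": [0, 0, 0], "spin": 0}, {"offset": [0, 0, 0], "spin": 0}, {"offset": [0, 0, 0], "spin": 0}, {"offset": [0, 0, 0], "spin": 0}, {"offset": [0, 0, 0], "spin": 0}]}}

```text
time_s: 6.85
ee_pos: [438.4, 391.4, 42.0]
ee_rot: [-180.0, 0.0, 88.0]
force: [-6.0, 0.1, 2.1]
gripper_width: 44.4
gripper_force: 2.4
```

Emit:
{"api": "arm_command", "payload": {"motion": [{"offset": [0, 0, 0], "spin": 0}, {"offset": [0, 0, 0], "spin": 0}, {"offset": [0, 0, 0], "spin": 0}]}}

```text
time_s: 7.22
ee_pos: [437.5, 391.3, 41.9]
ee_rot: [-179.9, 0.0, 88.0]
force: [-4.8, -0.5, 3.1]
gripper_width: 40.1
gripper_force: 25.0
```

Emit:
{"api": "arm_command", "payload": {"motion": [{"offset": [-0.02, 0.005, 0], "spin": 0}, {"offset": [-0.035, 0.009, 0], "spin": 0}, {"offset": [-0.035, 0.009, 0], "spin": 0}, {"offset": [-0.035, 0.009, 0], "spin": 0}, {"offset": [-0.023, 0.006, 0], "spin": 0}]}}

```text
time_s: 7.85
ee_pos: [472.5, 241.1, 41.9]
ee_rot: [179.9, -0.1, 87.9]
force: [-0.2, 4.2, -2.4]
gripper_width: 39.7
gripper_force: 25.0
```

Emit:
{"api": "arm_command", "payload": {"motion": [{"offset": [0, 0, 0], "spin": 0.035}, {"offset": [0, 0, 0], "spin": 0}, {"offset": [0, 0, 0], "spin": 0}]}}

```text
time_s: 8.22
ee_pos: [471.8, 242.6, 41.9]
ee_rot: [180.0, 0.0, 86.1]
force: [0.3, -3.6, 0.3]
gripper_width: 39.9
gripper_force: 25.0
```

Emit:
{"api": "arm_command", "payload": {"motion": [{"offset": [-0.008, 0, 0], "spin": 0}, {"offset": [-0.006, 0, 0], "spin": 0}, {"offset": [0, 0, 0], "spin": 0}]}}

```text
time_s: 8.6
ee_pos: [470.4, 228.0, 41.9]
ee_rot: [-180.0, 0.0, 86.0]
force: [-0.1, 0.3, -2.3]
gripper_width: 39.9
gripper_force: 25.0
```

Emit:
{"api": "arm_command", "payload": {"motion": [{"offset": [-0.003, 0, 0], "spin": 0}, {"offset": [0, 0, 0], "spin": 0}]}}

```text
time_s: 8.85
ee_pos: [470.2, 225.1, 41.9]
ee_rot: [-180.0, 0.0, 86.0]
force: [-0.6, 0.2, -3.5]
gripper_width: 39.8
gripper_force: 25.0
```

Emit:
{"api": "arm_command", "payload": {"motion": [{"offset": [-0.002, 0, 0], "spin": 0}, {"offset": [0, 0, 0], "spin": 0}]}}

```text
time_s: 9.1
ee_pos: [470.4, 224.5, 42.0]
ee_rot: [180.0, -0.1, 85.9]
force: [-1.6, 5.7, -3.1]
gripper_width: 40.1
gripper_force: 25.0
```

Emit:
{"api": "arm_command", "payload": {"motion": [{"offset": [-0.002, 0, 0], "spin": 0}, {"offset": [0, 0.004, 0], "spin": 0}, {"offset": [0, 0, 0], "spin": 0}, {"offset": [0, 0, 0], "spin": 0}]}}

```text
time_s: 9.6
ee_pos: [472.2, 223.8, 42.1]
ee_rot: [-179.8, -0.3, 85.7]
force: [-5.9, 13.0, -0.5]
gripper_width: 40.2
gripper_force: 25.1
```

Emit:
{"api": "arm_command", "payload": {"jaw": 0.075, "motion": [{"offset": [0, 0, 0], "spin": 0}, {"offset": [0, 0, 0], "spin": 0}, {"offset": [0, 0, 0], "spin": 0}, {"offset": [0, 0, -0.02], "spin": 0}, {"offset": [0, 0, -0.05], "spin": 0}]}}

```text
time_s: 10.22
ee_pos: [472.6, 220.0, 110.8]
ee_rot: [-179.7, 0.2, 86.0]
force: [0.7, 1.1, 0.7]
gripper_width: 75.3
gripper_force: 0.0
```

Emit:
{"api": "arm_command", "payload": {"jaw": 0, "motion": [{"offset": [0, -0.03, -0.05], "spin": 0}, {"offset": [0, -0.04, -0.02], "spin": 0}, {"offset": [0, 0, 0], "spin": 0}, {"offset": [0, 0, 0], "spin": 0}]}}

```text
time_s: 10.72
ee_pos: [404.7, 225.7, 181.8]
ee_rot: [180.0, -0.0, 86.1]
force: [-1.1, 0.1, 0.9]
gripper_width: 37.7
gripper_force: 0.0
```

```bash
python3 lw.py 3
```

```text
lift_pad [331. 229.] 0.8 depth [479. 183.  59.] atZ [479.4 181.6  58. ]
jack [315. 153.] 0.97 depth [474. 251.  10.] atZ [474.1 251.2  10. ]
grip [318. 180.] 0.71 depth [469. 231.  49.] atZ [468.6 231.4  52. ]
saddle_top [318. 226.] 0.38 depth [466. 185.  57.] atZ [469.9 177.8  40. ]
paddle [344.  92.] 0.58 depth [481. 310.  95.] atZ [481.3 310.1  93. ]
```

View pics/w3.png

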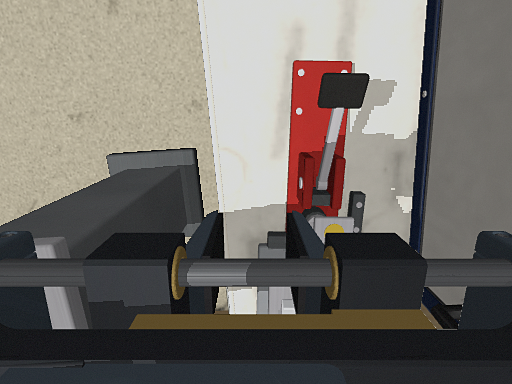

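```bash
cat > jk.py <<'E'
import numpy as np,sys
f=np.load(f'w{sys.argv[1]}.npz'); im=f['im'].astype(int);P=f['P']
red=(im[...,2]>100)&(im[...,1]<80)&(im[...,0]<80)&(abs(P[...,2]-10)<5)
l=[];r=[]
for v in range(384):
    u=np.where(red[v])[0]
    if len(u)>10 and u.max()-u.min()>45: l.append(P[v,u.min(),:2]); r.append(P[v,u.max(),:2])
for nm,s in(('L',l),('R',r)):
    s=np.array(s); p=np.polyfit(s[:,1],s[:,0],1)
    for _ in range(3):
        g=abs(s[:,0]-np.polyval(p,s[:,1]))<2; p=np.polyfit(s[g,1],s[g,0],1)
    print(nm,len(s),g.sum(),'yaw',np.degrees(-np.arctan(p[0])).round(2),[(y,np.polyval(p,y).round(1)) for y in (170,200,222,300)])
print('yrange',P[red][:,1].max())
y=(im[...,2]>150)&(im[...,1]>120)&(im[...,0]<90)&(P[...,2]<80)&(P[...,2]>45); print('yellow',P[y].mean(0))
E
python3 jk.py 3; python3 -c "from h import *; s=env.state(); print(s['ee_pos'],s['ee_rot'],s['gripper_width'],s['qpos'])"
```

```text
L 64 63 yaw -4.68 [(170, np.float64(439.4)), (200, np.float64(441.9)), (222, np.float64(443.7)), (300, np.float64(450.1))]
R 64 64 yaw -4.89 [(170, np.float64(497.6)), (200, np.float64(500.2)), (222, np.float64(502.1)), (300, np.float64(508.7))]
yrange 347.2515161991585
yellow [482.55234657 181.17115694  58.36951255]
[404.37981963 225.77594854 181.59586688] [-1.79967829e+02  1.83588661e-02  8.60307747e+01] 1.964787875766762 [2.77520440e+01 1.04609632e+01 1.07697682e+02 1.47239312e-03
 6.18783726e+01 3.17205800e+01]
```

Emit:
{"api": "arm_command", "payload": {"motion": [{"offset": [-0.007, 0.006, 0.05], "spin": 0}, {"offset": [-0.007, 0.005, 0.05], "spin": 0}, {"offset": [0, 0, 0.04], "spin": 0}, {"offset": [0, 0, 0.022], "spin": 0}, {"offset": [0, 0, 0], "spin": 0}]}}

```text
time_s: 11.8
ee_pos: [413.2, 210.6, 18.6]
ee_rot: [-179.8, 0.1, 86.0]
force: [0.6, 0.7, 0.8]
gripper_width: 0.9
gripper_force: 0.0
```

Emit:
{"api": "arm_command", "payload": {"motion": [{"offset": [0, 0.006, 0], "spin": 0}, {"offset": [0, 0.006, 0], "spin": 0}, {"offset": [0, 0.003, 0], "spin": 0}, {"offset": [0, 0, 0], "spin": 0}]}}

```text
time_s: 12.3
ee_pos: [429.7, 210.2, 20.4]
ee_rot: [179.9, -0.0, 86.0]
force: [0.5, -0.7, -0.2]
gripper_width: 0.2
gripper_force: 0.0
```

Emit:
{"api": "arm_command", "payload": {"motion": [{"offset": [0, 0.004, 0.002], "spin": 0}, {"offset": [0, 0.004, 0], "spin": 0}, {"offset": [0, 0, 0], "spin": 0}]}}

```text
time_s: 12.68
ee_pos: [434.8, 209.1, 17.5]
ee_rot: [-179.7, 0.1, 86.0]
force: [-5.4, 0.9, 3.4]
gripper_width: 0.2
gripper_force: 2.9
```

Emit:
{"api": "arm_command", "payload": {"motion": [{"offset": [0, 0.003, 0], "spin": 0}, {"offset": [0, 0, 0], "spin": 0}]}}

```text
time_s: 12.92
ee_pos: [437.9, 208.8, 17.4]
ee_rot: [-179.7, 0.1, 86.0]
force: [-4.9, 1.1, 2.9]
gripper_width: 0.3
gripper_force: 2.7
```

Emit:
{"api": "arm_command", "payload": {"motion": [{"offset": [0, 0.002, 0], "spin": 0}, {"offset": [0, 0, 0], "spin": 0}]}}

```text
time_s: 13.18
ee_pos: [440.5, 208.6, 17.5]
ee_rot: [-179.8, 0.1, 86.1]
force: [-4.5, -0.7, 1.0]
gripper_width: 0.4
gripper_force: 2.2
```

Sliding at about 5 N. I'll continue until the stop shows in the force.

Emit:
{"api": "arm_command", "payload": {"motion": [{"offset": [0, 0.002, 0], "spin": 0}, {"offset": [0, 0, 0], "spin": 0}]}}

```text
time_s: 13.42
ee_pos: [441.8, 208.6, 17.4]
ee_rot: [-179.7, 0.1, 86.0]
force: [-7.7, 1.0, 3.3]
gripper_width: 0.2
gripper_force: 3.8
```

Emit:
{"api": "arm_command", "payload": {"motion": [{"offset": [0, 0.002, 0], "spin": 0}, {"offset": [0, 0, 0], "spin": 0}]}}

```text
time_s: 13.68
ee_pos: [442.0, 208.5, 17.4]
ee_rot: [-179.5, 0.1, 86.0]
force: [-11.4, 2.8, 6.7]
gripper_width: 0.6
gripper_force: 6.1
```

```bash
python3 lw.py 4; python3 jk.py 4
```

```text
jack [323. 170.] 0.66 depth [484. 249.  10.] atZ [484.3 248.9  10. ]
grip [329. 222.] 0.66 depth [479. 233.  46.] atZ [477.8 234.7  52. ]
timer [332. 226.] 0.41 depth [479. 232.  51.] atZ [491.4 210.9   0. ]
L 228 226 yaw -1.21 [(170, np.float64(453.0)), (200, np.float64(453.6)), (222, np.float64(454.1)), (300, np.float64(455.7))]
R 228 138 yaw -11.22 [(170, np.float64(475.4)), (200, np.float64(481.4)), (222, np.float64(485.8)), (300, np.float64(501.2))]
yrange 334.52062637954725
yellow [nan nan nan]jk.py:14: RuntimeWarning: Mean of empty slice.
  y=(im[...,2]>150)&(im[...,1]>120)&(im[...,0]<90)&(P[...,2]<80)&(P[...,2]>45); print('yellow',P[y].mean(0))
  ret = um.true_divide(
```

Emit:
{"api": "arm_command", "payload": {"motion": [{"offset": [0, -0.012, 0], "spin": 0}, {"offset": [0, -0.015, -0.03], "spin": 0}, {"offset": [0, -0.01, -0.06], "spin": 0}, {"offset": [0.02, 0, -0.05], "spin": 0}, {"offset": [0, 0, 0], "spin": 0}]}}

```text
time_s: 14.75
ee_pos: [414.4, 234.0, 162.4]
ee_rot: [179.3, -0.4, 86.1]
force: [0.0, 0.7, -0.6]
gripper_width: 0.1
gripper_force: 0.0
```

```bash
python3 lw.py 5; python3 jk.py 5
```

```text
lift_pad [320. 243.] 0.58 depth [434. 269. 238.] atZ [468.4 183.8  58. ]
grip [319. 193.] 0.69 depth [476. 227.  36.] atZ [469.4 229.8  52. ]
saddle_top [318. 242.] 0.42 depth [434. 269. 238.] atZ [471.  175.6  40. ]
paddle [341. 102.] 0.75 depth [481. 310.  93.] atZ [477.7 307.3  93. ]
L 74 73 yaw -1.39 [(170, np.float64(449.9)), (200, np.float64(450.7)), (222, np.float64(451.2)), (300, np.float64(453.1))]
R 74 73 yaw -1.99 [(170, np.float64(507.2)), (200, np.float64(508.2)), (222, np.float64(509.0)), (300, np.float64(511.7))]
yrange 344.98362648112277
yellow [nan nan nan]jk.py:14: RuntimeWarning: Mean of empty slice.
  y=(im[...,2]>150)&(im[...,1]>120)&(im[...,0]<90)&(P[...,2]<80)&(P[...,2]>45); print('yellow',P[y].mean(0))
  ret = um.true_divide(
```

View pics/w5.png

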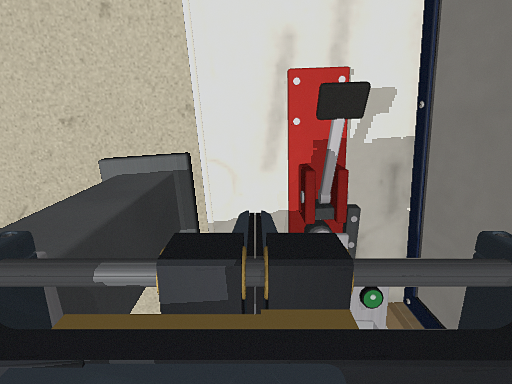

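Emit:
{"api": "arm_command", "payload": {"motion": [{"offset": [0.009, 0, 0.03], "spin": 0.006}, {"offset": [0, 0, 0.05], "spin": 0}, {"offset": [0, 0.01, 0.038], "spin": 0}, {"offset": [0, 0.015, 0], "spin": 0}, {"offset": [0, 0, 0], "spin": 0}]}}

```text
time_s: 15.82
ee_pos: [438.5, 239.1, 41.0]
ee_rot: [179.8, -0.1, 85.6]
force: [0.2, -0.8, 0.2]
gripper_width: 0.2
gripper_force: 0.0
```

Emit:
{"api": "arm_command", "payload": {"motion": [{"offset": [0, 0.006, 0], "spin": 0}, {"offset": [0, 0.003, 0], "spin": 0}, {"offset": [0, 0, 0], "spin": 0}]}}

```text
time_s: 16.2
ee_pos: [445.6, 238.0, 40.7]
ee_rot: [179.9, -0.0, 85.7]
force: [0.1, -0.0, -0.1]
gripper_width: 0.9
gripper_force: 0.0
```

Emit:
{"api": "arm_command", "payload": {"motion": [{"offset": [0, 0.003, 0], "spin": 0}, {"offset": [0, 0, 0], "spin": 0}]}}

```text
time_s: 16.45
ee_pos: [448.3, 237.7, 40.1]
ee_rot: [180.0, -0.0, 85.7]
force: [-0.6, 0.8, -1.1]
gripper_width: -0.2
gripper_force: 0.0
```

Emit:
{"api": "arm_command", "payload": {"motion": [{"offset": [0.006, 0.002, 0], "spin": 0}, {"offset": [0, 0, 0], "spin": 0}]}}

```text
time_s: 16.7
ee_pos: [450.9, 244.0, 40.0]
ee_rot: [180.0, -0.0, 85.7]
force: [0.8, 0.1, -0.4]
gripper_width: 0.1
gripper_force: 0.0
```

Emit:
{"api": "arm_command", "payload": {"motion": [{"offset": [0, 0.002, 0], "spin": 0}, {"offset": [0, 0, 0], "spin": 0}]}}

```text
time_s: 16.95
ee_pos: [451.3, 243.6, 39.8]
ee_rot: [-179.8, -0.0, 85.7]
force: [-4.2, 3.1, 2.6]
gripper_width: 0.4
gripper_force: 2.2
```

Emit:
{"api": "arm_command", "payload": {"motion": [{"offset": [0, 0.002, 0], "spin": 0}, {"offset": [0, 0, 0], "spin": 0}]}}

```text
time_s: 17.2
ee_pos: [452.9, 243.4, 39.8]
ee_rot: [-179.8, 0.0, 85.7]
force: [-6.1, 2.9, 2.8]
gripper_width: 0.7
gripper_force: 2.8
```

Contact began near x≈451; about 4–5 mm of push is needed.

Emit:
{"api": "arm_command", "payload": {"motion": [{"offset": [0, 0.002, 0], "spin": 0}, {"offset": [0, 0, 0], "spin": 0}]}}

```text
time_s: 17.45
ee_pos: [454.7, 243.3, 39.8]
ee_rot: [-179.8, 0.0, 85.6]
force: [-6.1, 3.8, 3.0]
gripper_width: 0.5
gripper_force: 3.1
```

Emit:
{"api": "arm_command", "payload": {"motion": [{"offset": [0, 0.0015, 0], "spin": 0}, {"offset": [0, 0, 0], "spin": 0}]}}

```text
time_s: 17.7
ee_pos: [455.6, 243.2, 39.8]
ee_rot: [-179.7, 0.0, 85.6]
force: [-7.4, 4.8, 4.8]
gripper_width: 0.3
gripper_force: 3.9
```

```bash
python3 lw.py 6 >/dev/null; python3 jk.py 6 2>/dev/null
```

```text
L 97 30 yaw 1.02 [(170, np.float64(469.1)), (200, np.float64(468.6)), (222, np.float64(468.2)), (300, np.float64(466.8))]
R 97 96 yaw -4.65 [(170, np.float64(511.3)), (200, np.float64(513.7)), (222, np.float64(515.5)), (300, np.float64(521.8))]
yrange 346.4003840568815
yellow [nan nan nan]
```

Emit:
{"api": "arm_command", "payload": {"motion": [{"offset": [0, -0.015, 0], "spin": 0}, {"offset": [0, -0.015, -0.03], "spin": 0}, {"offset": [-0.02, -0.01, -0.06], "spin": 0}, {"offset": [-0.02, -0.02, -0.06], "spin": 0}, {"offset": [0, 0, 0], "spin": 0}]}}

```text
time_s: 18.77
ee_pos: [397.7, 209.1, 189.1]
ee_rot: [179.5, -0.3, 85.7]
force: [-0.2, 0.1, -0.3]
gripper_width: 0.7
gripper_force: 0.0
```

```bash
python3 lw.py 7 >/dev/null; python3 jk.py 7 2>/dev/null
python3 - <<'E'
from h import *
im=cv2.imread('pics/w7.png'); cv2.imwrite('pics/c7.png',cv2.resize(im[50:250,260:450],None,fx=3,fy=3,interpolation=cv2.INTER_CUBIC))
print(env.state()['ee_pos'],env.state()['qpos'])
E
```

```text
L 53 53 yaw -4.69 [(170, np.float64(450.9)), (200, np.float64(453.4)), (222, np.float64(455.2)), (300, np.float64(461.6))]
R 53 53 yaw -4.87 [(170, np.float64(509.0)), (200, np.float64(511.6)), (222, np.float64(513.4)), (300, np.float64(520.1))]
yrange 345.75423039325295
yellow [481.33352202 176.63227806  56.58054955]
[396.56984898 209.0358951  183.98211684] [2.63230096e+01 9.05310740e+00 1.09118215e+02 1.85654288e-03
 6.19502819e+01 3.06136857e+01]
```

View pics/c7.png

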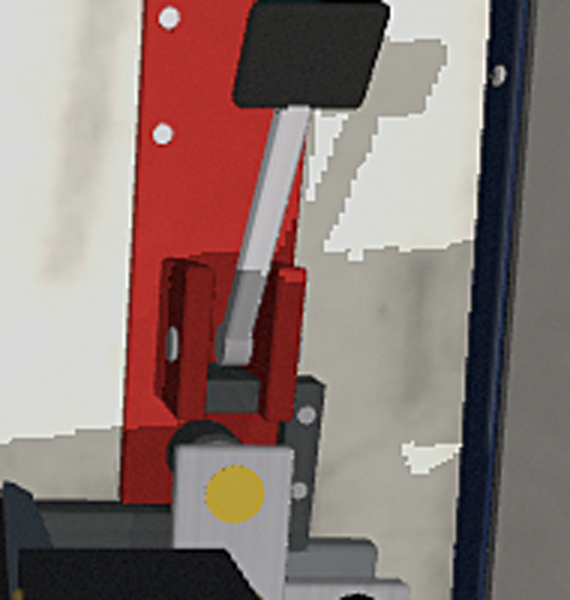

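Emit:
{"api": "arm_command", "payload": {"motion": [{"offset": [0.035, 0.01, 0], "spin": -0.0}, {"offset": [0.035, 0.01, 0], "spin": 0}, {"offset": [0.035, 0.012, 0], "spin": 0}, {"offset": [0, 0, 0], "spin": -0.18}, {"offset": [0, 0, 0], "spin": -0.18}]}}

```text
time_s: 19.85
ee_pos: [436.5, 311.8, 184.0]
ee_rot: [-179.9, 0.0, 106.7]
force: [0.1, 0.5, 1.2]
gripper_width: 0.4
gripper_force: 0.0
```

Emit:
{"api": "arm_command", "payload": {"motion": [{"offset": [0, 0, 0], "spin": -0.18}, {"offset": [0, 0, 0], "spin": -0.18}, {"offset": [0, 0, 0], "spin": -0.18}, {"offset": [0, 0, 0], "spin": -0.18}, {"offset": [0, 0, 0], "spin": -0.18}]}}

```text
time_s: 20.48
ee_pos: [436.5, 311.4, 184.3]
ee_rot: [-179.9, -0.0, 158.2]
force: [0.7, 0.5, -0.2]
gripper_width: 0.5
gripper_force: 0.0
```

Emit:
{"api": "arm_command", "payload": {"motion": [{"offset": [0, 0, 0], "spin": -0.18}, {"offset": [0, 0, 0], "spin": -0.13}, {"offset": [0, 0, 0], "spin": 0}, {"offset": [0, 0, 0], "spin": 0}]}}

```text
time_s: 20.98
ee_pos: [436.5, 311.4, 184.7]
ee_rot: [-180.0, -0.0, 175.6]
force: [-0.8, -0.1, -0.1]
gripper_width: 0.4
gripper_force: 0.0
```

Emit:
{"api": "arm_command", "payload": {"motion": [{"offset": [-0.027, 0.002, 0], "spin": 0}, {"offset": [-0.027, 0.003, 0.01], "spin": 0}, {"offset": [0, 0, 0.03], "spin": 0}, {"offset": [0, 0, 0.02], "spin": 0}, {"offset": [0, 0, 0], "spin": 0}]}}

```text
time_s: 21.6
ee_pos: [489.8, 311.6, 123.4]
ee_rot: [-179.9, -0.2, 175.6]
force: [0.3, -0.4, 0.6]
gripper_width: 0.5
gripper_force: 0.0
```

Run:
```python
from h import *
for n in ('top','side','wrist'):
    env.grab_frame(n)
    for r in env.pinpoint(n,'paddle')[:1]: print(n,r['score'],r['location'],atz(n,r['location'],93).round(1))
print(env.state()['ee_pos'])
```

```text
side 0.4 [224.3, 212.2] [485.8 304.6  93. ]
wrist 0.76 [247.8, 225.7] [492.6 308.2  93. ]
[491.21196664 312.61577029 126.1654032 ]
```

Emit:
{"api": "arm_command", "payload": {"motion": [{"offset": [0, 0, 0.012], "spin": 0}, {"offset": [0, 0.001, 0.008], "spin": 0}, {"offset": [0, 0.002, 0.006], "spin": 0}, {"offset": [0, 0, 0], "spin": 0}]}}

```text
time_s: 22.4
ee_pos: [491.3, 315.9, 99.1]
ee_rot: [179.9, 0.0, 175.7]
force: [-0.3, 0.2, 4.5]
gripper_width: 0.7
gripper_force: 2.4
```

Emit:
{"api": "arm_command", "payload": {"motion": [{"offset": [0, 0.002, 0.006], "spin": 0}, {"offset": [0, 0.002, 0.006], "spin": 0}, {"offset": [0, 0, 0], "spin": 0}]}}

```text
time_s: 22.78
ee_pos: [491.6, 320.2, 87.3]
ee_rot: [179.9, 0.1, 175.6]
force: [-0.2, 1.5, 5.4]
gripper_width: 0.6
gripper_force: 2.7
```

Emit:
{"api": "arm_command", "payload": {"motion": [{"offset": [0, 0.001, 0.005], "spin": 0}, {"offset": [0, 0.001, 0.005], "spin": 0}, {"offset": [0, 0, 0.003], "spin": 0}, {"offset": [0, 0, 0], "spin": 0}]}}

```text
time_s: 23.28
ee_pos: [492.0, 322.8, 74.8]
ee_rot: [179.8, 0.1, 175.6]
force: [-0.4, 3.0, 6.2]
gripper_width: 0.5
gripper_force: 3.1
```

Emit:
{"api": "arm_command", "payload": {"motion": [{"offset": [0, 0, 0.003], "spin": 0}, {"offset": [0, 0, 0.002], "spin": 0}, {"offset": [0, 0, 0], "spin": 0}]}}

```text
time_s: 23.65
ee_pos: [492.1, 323.2, 70.0]
ee_rot: [179.8, 0.1, 175.6]
force: [-2.0, 3.8, 6.3]
gripper_width: 0.4
gripper_force: 3.3
```

Emit:
{"api": "arm_command", "payload": {"motion": [{"offset": [0, 0, 0.002], "spin": 0}, {"offset": [0, 0, 0.001], "spin": 0}, {"offset": [0, 0, 0], "spin": 0}, {"offset": [0, 0, 0], "spin": 0}]}}

```text
time_s: 24.15
ee_pos: [492.3, 323.3, 69.0]
ee_rot: [179.7, 0.2, 175.6]
force: [-3.9, 3.1, 16.4]
gripper_width: 0.1
gripper_force: 8.4
```

Emit:
{"api": "arm_command", "payload": {"motion": [{"offset": [0, 0, 0.002], "spin": 0}, {"offset": [0, 0, 0], "spin": 0}, {"offset": [0, 0, 0], "spin": 0}]}}

```text
time_s: 24.52
ee_pos: [492.3, 323.4, 68.5]
ee_rot: [179.7, 0.2, 175.6]
force: [-5.8, 0.9, 25.9]
gripper_width: 0.3
gripper_force: 12.9
```

Emit:
{"api": "arm_command", "payload": {"motion": [{"offset": [0, 0, -0.0015], "spin": 0}, {"offset": [0, 0, 0], "spin": 0}, {"offset": [0, 0, 0], "spin": 0}]}}

```text
time_s: 24.9
ee_pos: [492.3, 323.3, 68.8]
ee_rot: [179.7, 0.2, 175.6]
force: [-4.1, 2.1, 19.1]
gripper_width: 0.6
gripper_force: 9.6
```

```bash
python3 - <<'E'
from h import *
im,d=env.grab_frame('side'); P=cloud('side',d)
im2,d2=env.grab_frame('wrist'); P2=cloud('wrist',d2); np.savez('w8.npz',im=im2,P=P2)
imt,dt=env.grab_frame('top'); Pt=cloud('top',dt)
a=cv2.resize(im[130:290,170:330],(480,480)); b=cv2.resize(im2,(320,240)); c=cv2.resize(imt[140:240,110:310],(320,160))
out=np.zeros((480,800,3),np.uint8); out[:,:480]=a; out[:240,480:]=b; out[240:400,480:]=c; cv2.imwrite('pics/f8.png',out)
# yellow dot heights and table tilt
for n,i,p in(('side',im,P),('top',imt,Pt),('wrist',im2,P2)):
    i=i.astype(int); y=(i[...,2]>140)&(i[...,1]>110)&(i[...,0]<100)&(abs(p[...,0]-482)<25)&(abs(p[...,1]-180)<30)
    print(n,y.sum(),p[y].mean(0).round(1) if y.any() else '')
    t=p[(abs(p[...,0]-470)<60)&(p[...,1]>-110)&(p[...,1]<150)&(p[...,2]>55)&(p[...,2]<84)]
    if len(t)>50: print(' plane',len(t),np.polyfit(t[:,1],t[:,2],1))
print(env.state()['force'])
E
python3 jk.py 8 2>/dev/null
```

```text
side 9 [479.3 180.7  81. ]
 plane 577 [-4.16755971e-04  7.99424731e+01]
top 1 [487.4 167.8  83.2]
 plane 1727 [1.05292646e-02 7.74172717e+01]
wrist 0 
[-4.11691648  2.10871081 18.82834631]
L 60 9 yaw -10.53 [(170, np.float64(475.3)), (200, np.float64(480.9)), (222, np.float64(484.9)), (300, np.float64(499.5))]
R 60 13 yaw 16.91 [(170, np.float64(539.8)), (200, np.float64(530.6)), (222, np.float64(523.9)), (300, np.float64(500.2))]
yrange 346.8555262334768
yellow [nan nan nan]
```

View pics/f8.png

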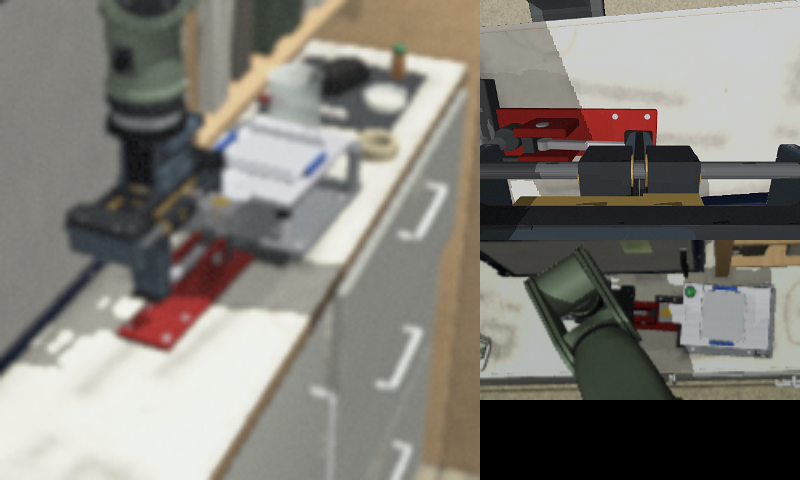

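Run:
```python
import numpy as np
f=np.load('w8.npz'); im=f['im'].astype(int);P=f['P']
red=(im[...,2]>90)&(im[...,1]<80)&(im[...,0]<80)&(abs(P[...,2]-10)<5)
s=np.array([P[np.where(red[:,u])[0].min(),u,:2] for u in range(512) if red[:,u].sum()>3])
p=np.polyfit(s[:,1],s[:,0],1)
for _ in range(3):
    g=abs(s[:,0]-np.polyval(p,s[:,1]))<2; p=np.polyfit(s[g,1],s[g,0],1)
print(len(s),g.sum(),np.degrees(-np.arctan(p[0])),np.polyval(p,[177,222,300]),P[red][:,1].max())
```

```text
258 257 -4.431501819033771 [453.25645125 456.74390155 462.78881541] 346.8555262334768
```

```bash
python3 -c "from workcell import env; print(env.job_done())"
```

```text
the job is handed in; nothing more can be done
None
```

The job is handed in, with no verdict returned: the jack measured square against both stops, the table measured level on it, and the arm is still pressing the handle down with about 19 N.

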